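# Put the specimens away by kind

### The arm

A 6-joint arm with a two-finger parallel gripper is mounted at the origin on the work surface. World frame = base frame: x ahead of the robot, y to its left, z up, the work surface at z = 0. Lengths are in m, angles in rad, forces in N, time in s.
With the tool pointing down it reaches from about 0.325 to 0.9 m from the base axis. Payload 3.5 kg.
Tool frame: the origin (TCP) lies on the centre line of the jaws, within the pads' length; the fingertips stand 14 mm ahead of it and the grasp point (between the pads) lies 5 mm behind it (robot.finger_overhang is the distance from the TCP to the fingertips, in m); z points along the fingers, y is the line along which they close (so a half turn about z gives the same grasp; the last joint's range is limited). The gripper opens to 85 mm and grips with 20 to 120 N. Pads are 22 mm wide; open, the fingers measure 114 mm over their backs; the gripper's body (76 mm by 85 mm) begins 54 mm behind the grasp point. The pads swing forward as they close: fully open they stand 13 mm farther back than shut.
Start: joints at [-1.293, 0.276, -0.026, 1.268, 0, 1.467], TCP at [0.232, -0.58, 0.245] pointing down, gripper open.
Joint ranges: [-3.12, 3.12], [-0.85, 1.88], [-1.08, 1.24], [-1.95, 2.15], [-1.57, 1.53], [-3.14, 3.14]. Speed limits (rad/s): [2.57, 2.57, 3.14, 3.14, 3.14, 3.14].

### API

Orientations are given as a rotation vector (axis times angle).
In Python, from plant import robot gives the robot as it stands. Calls block until the motion is done:
- robot.move_to(position, orientation): joint-space move of the TCP to a pose.
- robot.line_to(position, frame=None, velocity=0.15): straight line of the TCP; frame=None keeps the orientation; velocity is the mean speed in m/s.
- robot.set_joints(angles): joint-space move.
- robot.command_gripper(opening): opening from 0.0 (shut) to 1.0 (fully open); the grip force is fixed at half the most; returns when the fingers have stopped.
- robot.sleep(seconds).
- robot.ik(position, orientation): joint angles nearest the present ones, or None.
- robot.snapshot(name): name is "side" or "top"; returns a dict with "pixels" (384x512x3 uint8, red, green, blue), "K" (3x3 intrinsics, pixels), "T" (4x4, takes a point from camera to world coordinates). Camera axes: x right, y down, z forward; pixel columns grow to the right and rows downward; lengths in m; the calibration is good to about 2 mm. A picture is of the moment at which its call begins. There is no depth.
A pose or a line that the arm cannot do raises robot.IKError and nothing moves.
- robot.close_job(): hands the job in; it is judged then, once.
Readings, each from a call of its own:
- robot.read_t(): time.
- robot.read_joint_positions(): joint angles.
- robot.read_joint_vel(): joint speeds.
- robot.read_effort(): joint torques, N m.
- robot.read_position(): TCP position.
- robot.read_tcp_rot(): TCP orientation.
- robot.read_ft_force(): force on the tool from outside, world axes, zero at the start.
- robot.read_wrist_torque(): the same for the moment, N m.
- robot.read_grip_width(): opening from 0.0 (shut) to 1.0 (fully open).
- robot.read_gripper_force(): force on a finger pad.
Only numpy, scipy, OpenCV 4.12 (cv2) and the standard library are available. Lean on these libraries where they do the work, as an engineer would, in place of code of your own. Each camera call takes 0.05 s, during which the arm holds its last target. There are 200 camera calls.

### The job

Tidy the lab bench by putting every specimen in the tray made for its kind: the two round resin mounts in the round dish, the two square sample boxes in the square tray, and the long slide mailer in the long narrow tray. Each must end up flat on the tray's floor, right way up, wholly inside the rim, the two of a kind side by side; set them down rather than drop them, and leave the tweezers and the jar as they are.

Things in the scene. Friction and masses are not known exactly. Their poses are not given: they have to be found in the camera images.
- mount_a: round specimen mount: an upright white resin disc, 30 mm in diameter and 22 mm high, about 40 g, with a small dark metal specimen in its top face. Origin: centre of its underside, z up. Two alike (mount_a, mount_b)
- mount_b: round specimen mount: an upright white resin disc, 30 mm in diameter and 22 mm high, about 40 g, with a small dark metal specimen in its top face. Origin: centre of its underside, z up. Two alike (mount_a, mount_b)
- box_a: square sample box, shut: white plastic, 38 x 38 mm and 22 mm high, about 35 g, a grey square on its top. Origin: centre of its underside, z up, x and y square to its sides. Two alike (box_a, box_b)
- box_b: square sample box, shut: white plastic, 38 x 38 mm and 22 mm high, about 35 g, a grey square on its top. Origin: centre of its underside, z up, x and y square to its sides. Two alike (box_a, box_b)
- mailer: slide mailer: a long closed white plastic case with thin grey lines on top, 84 mm along its x, 30 mm along its y, 20 mm high, about 50 g. Origin: centre of its underside, z up
- dish: round shallow grey plastic dish fixed to the bench: 130 mm across outside, 118 mm inside at the floor, 12 mm high, its floor 4 mm above the bench. Origin: centre of its underside, z up
- square_tray: square shallow grey plastic tray fixed to the bench: 116 x 116 mm outside, 108 x 108 mm inside, sides along its x and y, 12 mm high, its floor 4 mm above the bench. Origin: centre of its underside, z up
- long_tray: long narrow shallow grey plastic tray fixed to the bench: outside 124 mm along its x and 68 mm along its y, inside 116 x 60 mm, 12 mm high, its floor 4 mm above the bench. Origin: centre of its underside, z up
- tweezers: loose steel tweezers lying flat on the bench, 120 mm along x, 12 mm wide, 8 mm high; not to be disturbed. Origin: middle of the underside
- jar: loose small amber glass jar with a white cap standing on the bench, 46 mm in diameter, 70 mm high; not to be disturbed. Origin: centre of its underside
Things that resemble listed ones, but are neither listed nor needed, are in the scene too. What is shaped like the dish but brown or purple is not meant.

How it is judged:
By the outcome, as a careful person would: the job done as asked, in the order asked, and still so for the second after the job is handed in, with the robot touching nothing.
It also fails if it takes over 102 s, if anything falls off the work surface, if the arm or the gripper's body presses on something with over 40 N, if the wrist force passes 120 N, or if a joint passes its speed limit or range.

## Working session

There is one attempt and no reset: what is moved stays moved. The work goes in short steps, each a Python script; the robot and the scene stay as the last script left them, time stands still between calls to the robot, and variables do not carry over. Pictures are saved under pics/ and viewed, at most 14 in all, crops included, and the job is handed in when it is done.

```bash
mkdir -p pics; ls
python3 - <<'E'
from plant import robot
import cv2,numpy as np
for n in("top","side"):
    s=robot.snapshot(n); cv2.imwrite(f"pics/{n}0.png",s["pixels"][:,:,::-1]); np.savez(f"{n}0.npz",**s)
    print(n,s["K"].round(1).tolist(),s["T"].round(4).tolist())
print(robot.read_t(),robot.read_tcp_rot(),robot.finger_overhang)
E
```

```text
pics
top [[407.6, 0.0, 251.9], [0.0, 407.6, 191.7], [0.0, 0.0, 1.0]] [[0.0153, -0.9962, 0.0858, 0.4877], [-0.9999, -0.0151, 0.0025, -0.0001], [-0.0012, -0.0858, -0.9963, 1.2202], [0.0, 0.0, 0.0, 1.0]]
side [[477.3, 0.0, 264.2], [0.0, 477.3, 183.9], [0.0, 0.0, 1.0]] [[-0.7863, -0.4291, 0.4445, 0.0458], [-0.6178, 0.5389, -0.5727, 0.7037], [0.0062, -0.7249, -0.6888, 0.8654], [0.0, 0.0, 0.0, 1.0]]
0.1 [-3.08281709e+00 -5.94115992e-01  2.63627685e-04] 0.014
```

View pics/top0.png

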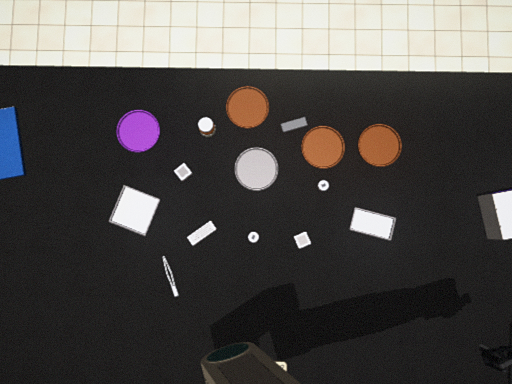

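View pics/side0.png

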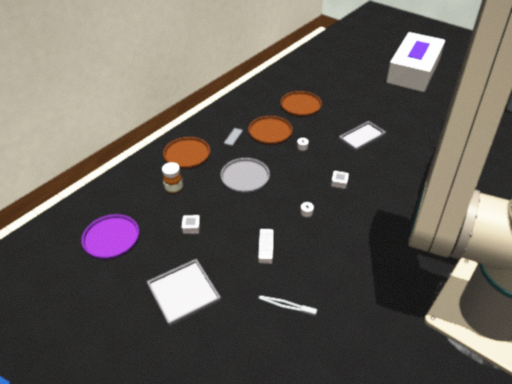

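The top view shows the dish at (256,169), square tray (134,210), long tray (373,224), mounts (323,185) and (253,237), boxes (182,172) and (302,240), mailer (202,233), jar (206,126), tweezers (170,277). The side view shows the same things, unobstructed. Next I measure them.

```bash
cat > h.py <<'E'
import cv2,numpy as np
def ray(s,uv,z):
    K,T=s["K"],s["T"]; uv=np.atleast_2d(uv).astype(float)
    d=np.c_[uv,np.ones(len(uv))]@np.linalg.inv(K).T@T[:3,:3].T
    return (T[:3,3]+d*((z-T[2,3])/d[:,2])[:,None])[:,:2]
def blobs(s,thr,up=4):
    """bright grey regions -> hull contours in subpixel image coords"""
    im=cv2.resize(s["pixels"],None,fx=up,fy=up,interpolation=cv2.INTER_CUBIC)
    m=((im.min(2)>thr)&(im.max(2).astype(int)-im.min(2)<45)).astype(np.uint8)
    cs,_=cv2.findContours(m,cv2.RETR_EXTERNAL,cv2.CHAIN_APPROX_NONE)
    return [(cv2.convexHull(c)[:,0].astype(float)+.5)/up-.5 for c in cs if cv2.contourArea(c)>30*up*up]
def near(s,thr,uv):
    return min(blobs(s,thr),key=lambda c:np.hypot(*(c.mean(0)-uv)))
def fit(s,thr,uv,z):
    """silhouette cast on plane z: area centroid, minAreaRect size/long axis angle"""
    p=ray(s,near(s,thr,uv),z).astype(np.float32)*1000
    M=cv2.moments(p); c=np.array([M["m10"],M["m01"]])/M["m00"]
    b=cv2.boxPoints(cv2.minAreaRect(p)); e=[b[1]-b[0],b[2]-b[1]]; L=[np.hypot(*x) for x in e]
    a=e[int(L[1]>L[0])]
    return c/1000, np.degrees(np.arctan2(a[1],a[0]))%180, sorted(np.round(L,1))
E
cat > m.py <<'E'
from h import *
S={n:dict(np.load(n+"0.npz")) for n in("top","side")}
P={"mount1":((323,185),(303,144),.011),"mount2":((253,237),(307,209),.011),"box1":((182,172),(191,224),.011),"box2":((302,240),(340,180),.011),
"mailer":((202,233),(266,246),.010),"dish":((256,169),(245,174),.006),"sq":((134,210),(183,290),.006),"long":((373,224),(362,135),.006)}
for k,(t,sd,z) in P.items():
    for n,uv in(("top",t),("side",sd)):
        c,a,L=fit(S[n],90,uv,z); print(k,n,c.round(4),round(a,1),L)
def crop(n,x,y,w=64,h=48,f=6): return cv2.resize(S[n]["pixels"][y-h//2:y+h//2,x-w//2:x+w//2],None,fx=f,fy=f,interpolation=cv2.INTER_NEAREST)[:,:,::-1]
cv2.imwrite("pics/c1.png",np.vstack([np.hstack([crop("top",182,172),crop("side",191,224)]),np.hstack([crop("top",302,240),crop("side",340,180)])]))
E
python3 m.py
```

```text
mount1 top [ 0.6153 -0.2087] 64.0 [np.float32(33.0), np.float32(33.5)]
mount1 side [ 0.6167 -0.2085] 125.4 [np.float32(35.2), np.float32(60.9)]
mount2 top [ 0.4588 -0.0023] 136.0 [np.float32(32.2), np.float32(32.8)]
mount2 side [ 0.4611 -0.0035] 125.1 [np.float32(34.7), np.float32(53.0)]
box1 top [0.6496 0.2116] 40.0 [np.float32(42.2), np.float32(42.4)]
box1 side [0.651  0.2104] 131.1 [np.float32(44.6), np.float32(61.6)]
box2 top [ 0.4525 -0.1468] 114.1 [np.float32(42.3), np.float32(43.0)]
box2 side [ 0.4548 -0.1466] 114.0 [np.float32(45.0), np.float32(66.0)]
mailer top [0.4684 0.1507] 125.7 [np.float32(34.1), np.float32(88.6)]
mailer side [0.4705 0.1493] 126.6 [np.float32(35.7), np.float32(102.6)]
dish top [ 0.6631 -0.008 ] 0.9 [np.float32(130.1), np.float32(131.8)]
dish side [ 0.666  -0.0101] 1.1 [np.float32(133.5), np.float32(133.8)]
sq top [0.5326 0.3536] 69.5 [np.float32(119.3), np.float32(120.2)]
sq side [0.5356 0.3509] 159.4 [np.float32(120.3), np.float32(121.8)]
long top [ 0.5035 -0.3562] 76.1 [np.float32(71.2), np.float32(128.1)]
long side [ 0.5066 -0.3583] 76.0 [np.float32(75.3), np.float32(131.5)]
```

View pics/c1.png

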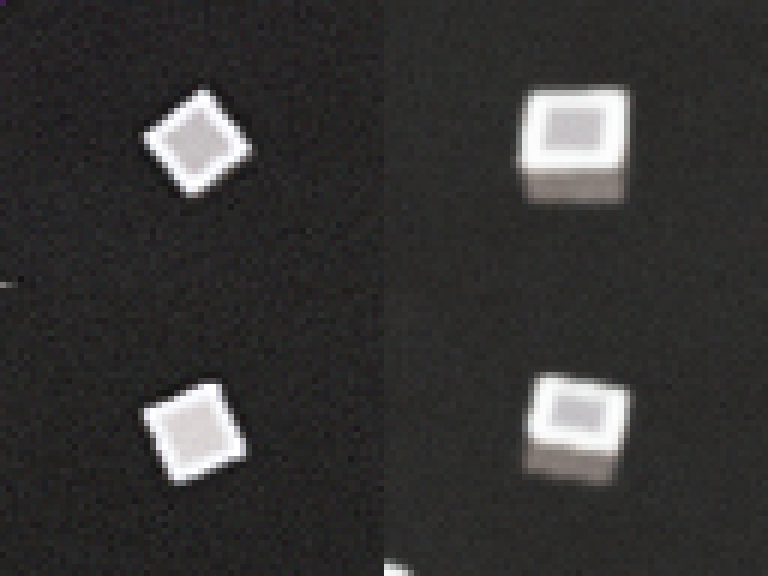

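The crops show both boxes cleanly in each view, and the two views agree to about 3 mm, so I average them. Now the first mount, with force checks.

```bash
cat > a.py <<'E'
import numpy as np
from scipy.spatial.transform import Rotation as R
from plant import robot
H=.16
def down(phi):
    a,b=np.cos(phi),np.sin(phi)
    return R.from_matrix(np.array([[-b,a,0],[a,b,0],[0,0,-1]]).T).as_rotvec()
def over(xy,deg):
    """move above xy, jaws closing along any of the directions deg (half turns alike)"""
    q0=np.array(robot.read_joint_positions()); best=None
    for d in deg:
        for k in(0,180):
            o=down(np.radians(d+k)); q=robot.ik([*xy,H],o)
            if q is not None:
                c=np.abs(np.array(q)-q0).max()+.2*abs(q[5])
                if best is None or c<best[0]: best=(c,o,d)
    robot.move_to([*xy,H],best[1]); return best[2]
def f(): return np.round(robot.read_ft_force(),1).tolist()
def pick(xy,deg,z):
    d=over(xy,deg); robot.line_to([*xy,z+.02],velocity=.2); robot.line_to([*xy,z],velocity=.08)
    robot.command_gripper(0); g=robot.read_grip_width()
    print("pick dir",d,"width mm",round(85*g,1),"grip",round(robot.read_gripper_force(),1),"ft",f())
    robot.line_to([*xy,H],velocity=.2); print("lifted",round(85*robot.read_grip_width(),1),f()); return g
def place(xy,deg,z,g):
    d=over(xy,deg); robot.line_to([*xy,z+.015],velocity=.2); robot.line_to([*xy,z],velocity=.04)
    print("place dir",d,"ft",f())
    robot.command_gripper(min(1,g+.1)); robot.sleep(.1); robot.line_to([*xy,H],velocity=.2)
    robot.command_gripper(1); print("t",robot.read_t())
E
python3 - <<'E'
from a import *
g=pick((.616,-.2086),[90],.018)
place((.6645+.022,-.009),[90],.0225,g)
import cv2
s=robot.snapshot("side"); t=robot.snapshot("top")
cv2.imwrite("pics/1.png",cv2.resize(np.hstack([t["pixels"][100:290,150:400],s["pixels"][60:250,180:430]])[:,:,::-1],(800,304)))
E
```

```text
pick dir 90 width mm 28.0 grip 59.3 ft [-0.2, -0.9, 2.5]
lifted 27.3 [0.3, 0.1, -0.3]
place dir 90 ft [0.3, -0.3, 0.8]
t 8.5167
```

View pics/1.png

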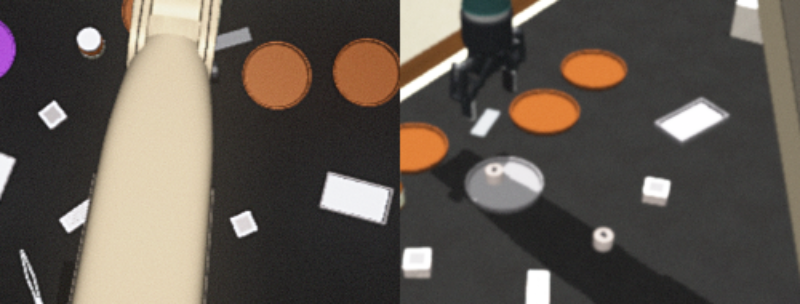

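The mount now stands in the dish (side crop, around (493,172)), and the other objects are undisturbed. Next come the second mount and the boxes.

Run:
```python
from a import *
import cv2
def pic(n):
    s=robot.snapshot("side"); cv2.imwrite(f"pics/{n}.png",s["pixels"][:,:,::-1])
g=pick((.460,-.003),[90],.018)
place((.6645-.022,-.009),[90],.0225,g)
c=np.array([.534,.3523]); u=np.array([np.cos(np.radians(69.5)),np.sin(np.radians(69.5))])
g=pick((.6503,.211),[40,130],.017)
place(c+.023*u,[159.5],.0215,g)
g=pick((.4537,-.1467),[24,114],.017)
place(c-.023*u,[159.5],.0215,g); pic("2")
```

```text
pick dir 90 width mm 27.7 grip 58.9 ft [-0.5, 0.6, 4.9]
lifted 27.7 [-0.4, 0.6, -0.8]
place dir 90 ft [-0.5, 0.2, 0.3]
t 15.8917
pick dir 130 width mm 36.4 grip 61.6 ft [0.5, 0.2, 2.6]
lifted 36.5 [-0.4, 0.1, -0.3]
place dir 159.5 ft [-0.2, 0.6, 0.9]
t 23.0833
pick dir 114 width mm 36.6 grip 61.8 ft [0.3, -0.6, 4.8]
lifted 36.9 [-0.3, 0.3, -0.0]
place dir 159.5 ft [0.6, 0.6, 1.7]
t 32.2583
```

View pics/2.png

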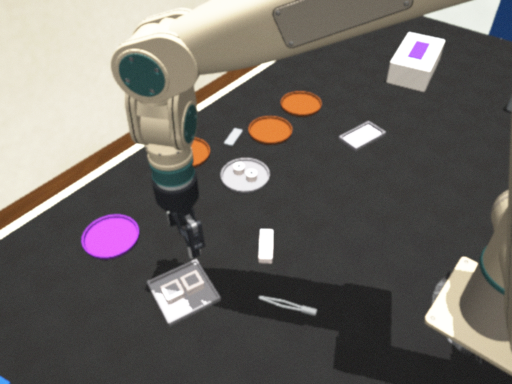

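Both mounts are side by side in the dish (239,168 and 251,175), and both boxes in the square tray (172,289 and 192,282). The mailer at (266,246) gets a higher grip so the fingers stay above the tray rim.

Run:
```python
from a import *
import cv2
g=pick((.4695,.150),[36.1],.023)
place((.505,-.3573),[166],.0275,g)
robot.set_joints([-1.293,.276,-.026,1.268,0,1.467])
for n in("top","side"):
    s=robot.snapshot(n); np.savez(n+"1.npz",**s)
    if n=="side": cv2.imwrite("pics/side1.png",s["pixels"][:,:,::-1])
    else: cv2.imwrite("pics/top1.png",cv2.resize(s["pixels"][80:300,100:420],None,fx=2.5,fy=2.5)[:,:,::-1])
print(robot.read_t())
```

```text
pick dir 36.1 width mm 28.2 grip 59.6 ft [0.0, -0.6, 2.8]
lifted 28.1 [-0.2, -0.4, -0.6]
place dir 166 ft [1.0, -0.9, -0.7]
t 40.8
42.2583
```

View pics/top1.png

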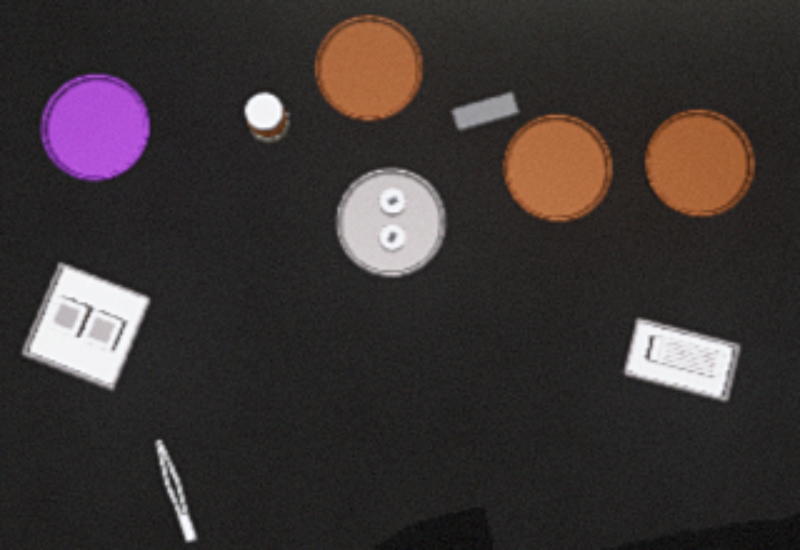

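View pics/side1.png

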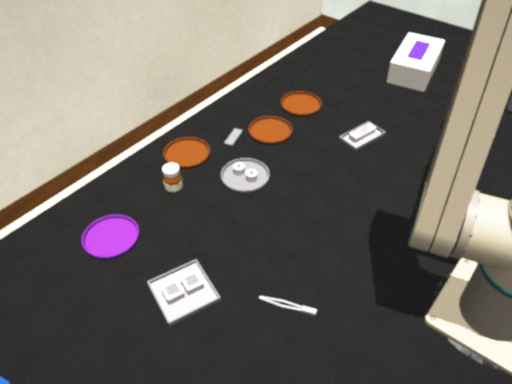

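Everything looks in place: mounts (392,200 and 392,237), boxes (67,316 and 102,329), mailer (685,357) in the top crop; tweezers and jar unmoved. One close-up of the trays to check flatness.

Run:
```python
import cv2,numpy as np
s=np.load("side1.npz")["pixels"]; t=np.load("top1.npz")["pixels"]
c=lambda i,x,y:cv2.resize(i[y-30:y+30,x-40:x+40],None,fx=5,fy=4.99)[:,:,::-1]
cv2.imwrite("pics/c2.png",np.vstack([np.hstack([c(s,362,135),c(s,183,290)]),np.hstack([c(t,373,224),c(s,245,174)])]))
```

```text
(no output)
```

View pics/c2.png

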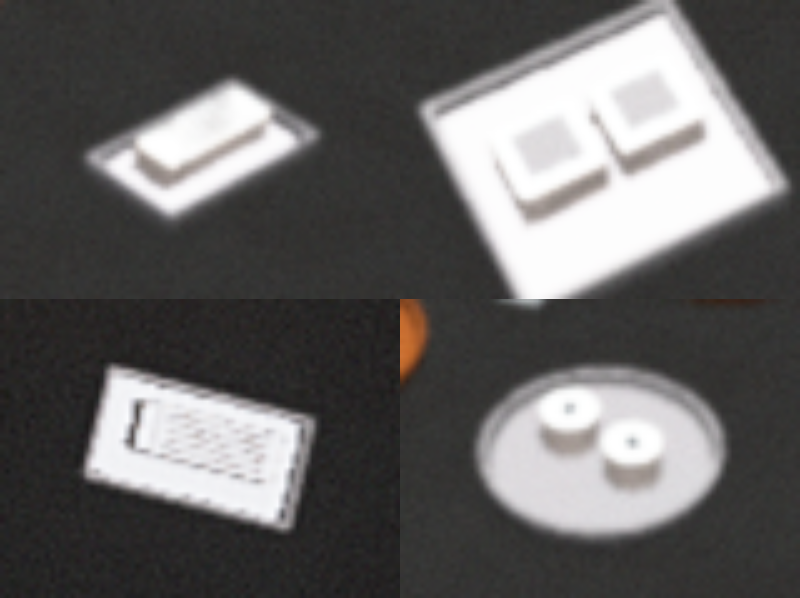

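Run:
```python
from h import *
s=dict(np.load("side1.npz"))
# mailer corners in the crop (side view): bottom front edge and top face, in the long tray's own frame (mm)
a=np.radians(76); Rm=np.array([[np.cos(a),np.sin(a)],[-np.sin(a),np.cos(a)]]); c=np.array([.5066,-.3583])
for uv,z in(((170,187),.004),((268,131),.004),((137,150),.024),((168,172),.024),((272,106),.024),((232,80),.024)):
    p=ray(s,(322+uv[0]/5,105+uv[1]/5),z)[0]; print(uv,(Rm@(p-c)*1000).round(1))
```

```text
(170, 187) [41.3 15.5]
(268, 131) [-43.6  13.4]
(137, 150) [52.1 -4. ]
(168, 172) [52.7 21.2]
(272, 106) [-41.2  14.3]
(232, 80) [-41.5 -17.8]
```

Run:
```python
import cv2,numpy as np
s=np.load("side1.npz"); i=s["pixels"][115:155,335:390]
i=cv2.resize(i,None,fx=12,fy=12,interpolation=cv2.INTER_CUBIC)[:,:,::-1].copy()
a=np.radians(76); P=[]
for z in(.004,.024):
    for x,y in((42,15),(-42,15),(-42,-15),(42,-15)):
        P.append([.5066+(x*np.cos(a)-y*np.sin(a))/1e3,-.3583+(x*np.sin(a)+y*np.cos(a))/1e3,z])
W=np.linalg.inv(s["T"]); uv,_=cv2.projectPoints(np.array(P),cv2.Rodrigues(W[:3,:3])[0],W[:3,3],s["K"],None)
for u,v in uv[:,0]: cv2.circle(i,(int((u-335+.5)*12),int((v-115+.5)*12)),4,(0,0,255),1)
cv2.imwrite("pics/c3.png",i)
```

```text
(no output)
```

View pics/c3.png

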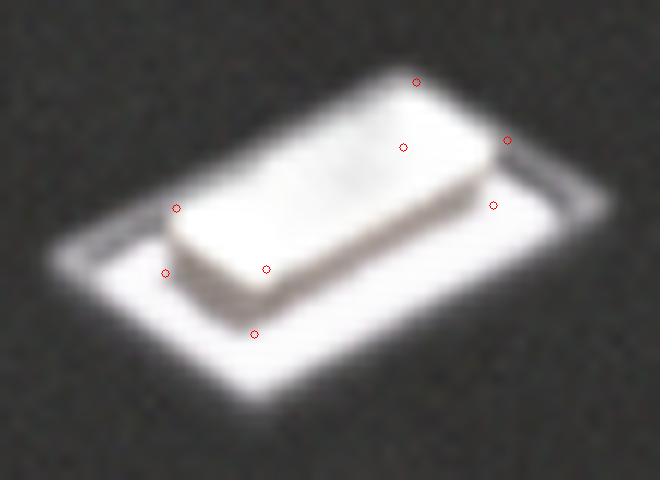

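The close-up shows the mailer's side face at the same height along its whole length. Its lower edge is on the floor line near (254,330) and (490,205), so it lies flat and centred. Handing in.

```bash
python3 -c "
from plant import robot
print(robot.close_job(), robot.read_t())"
```

```text
the job is handed in; nothing more can be done
the job is handed in; nothing more can be done
```

All five specimens are set down flat and upright in their trays, with each pair side by side. The tweezers and jar look untouched in the final pictures, and the job was handed in at about 42 s of the 102 s allowed.

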